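Hardness check on a welded bracket

TASK

Lift the hand-held hardness tester out of its stand and prove it first on the round polished reference block: hold it upright with its sprung foot wholly on the block's face and pushed in about half-way for a good second. Then set it on the ringed spot of the bracket that is clamped on the tilted plate, foot wholly inside the ring, square to the sloping surface and pressed lightly, so that the foot is again about half-way in, and finish while still holding it there steadily. Do not ram it or jog the set-up, leave the block lying where it is and everything else undisturbed.

Things in the scene. Friction and masses are not known exactly. Their poses are not given: they have to be found in the camera images.
- tester_grip (a point): centre of the grey handle of the hardness tester (loose, 0.26 kg): 40 mm (own x) x 30 mm (own y, grip across this) x 70 mm tall. It is 80 mm above the end of the foot when fully out. Own z runs from foot to top. Below: a steel nose 25 mm across with the sprung foot. It starts upright in the stand, handle's underside on the stand's top; lift straight up over 50 mm to clear the hole
- foot_tip (a point): centre of the flat end face of the tester's sprung foot, a dark steel disc 20 mm across, on the tester's axis; z axis as the tester's
- foot (a joint): how far the foot is pushed into the nose, m: 0 fully out, 0.010 against the stop; the spring pushes back with about 2 N at 0, 4 N at 0.005, 6 N at 0.010. It stays readable while the tester is held
- stand: fixed black block 60 x 56 mm, its top 60 mm above the table, on a steel foot plate 95 x 85 mm, with a hole for the tester's nose; origin under its centre on the table
- block_top (a point): reference block: a loose polished steel disc with no hole, 64 mm across and 16 mm thick, 0.4 kg, lying on the table; this point is the centre of its upper face, z up
- mark (a point): ringed spot: centre of a painted ring, 34 mm inside, 41 mm outside, on the bracket's base plate; own z is the surface normal, own x runs up the slope. 58 mm along own +y is another ground spot, crossed out: not that one. Along own +x two upright cheeks begin 30 mm away (18 mm high there, 68 mm high from 69 mm away)
- tilt_table (a joint): slope of the tilted plate with the bracket, rad, 0 level; it rises away from the robot side (about the fixture's y axis). Locked stiffly: not to be moved. At the start 0.2 to 0.55
- fixture: grey tilting angle plate, fixed; base 220 x 184 mm, with the tilting plate and the welded bracket (base plate 150 x 110 x 15 mm, two cheeks, cross pin) clamped on it, all up to about 210 mm above the table; origin under its centre, own x away from the robot (up the slope)
- flange: steel pipe flange, ring 92 mm across with a 40 mm hole, 16 mm thick, lying flat (loose); bystander, leave alone; origin under its centre
- slug: plain steel bar offcut standing on end, 42 mm across, 34 mm tall (loose); bystander, leave alone; origin under its centre
- hammer: chipping hammer lying flat, about 240 mm long, 28 mm high (loose); bystander, leave alone; origin under its centre
- magnet: triangular magnetic welding square lying flat, about 85 mm sides, 18 mm high (loose); bystander, leave alone; origin under its centre
- spray: grey spray can standing, 65 mm across, 170 mm tall (loose); bystander, leave alone; origin under its centre
Not all that is in view belongs to the job. Leave any yellow look-alike of the part that bears tester_grip alone.

How it is judged:
On the way:
1. the tester is held upright on the reference block, foot wholly on its face and pressed in about half-way, for 0.8 s (horizontal distance between foot_tip and block_top below 0.022 m and contact force between tester and ref_block above 1 N and value of joint foot between 0.002 and 0.008 m and angle between foot_tip's own z axis and vertical below 0.14 rad and contact force between the fingers and tester above 2 N), for 0.8 s.
At the end, for the whole second after the job is handed in: Fingers hold the tester at rest, its foot on the bracket within 7 mm of the ring's centre, axis within 8 degrees of the surface normal, foot pushed in 2 to 8 mm, contact force 1 to 10 N; mark not moved over 5 mm, reference block not over 15 mm (distance between foot_tip and mark below 0.007 m and angle between the z axis of foot_tip and the z axis of mark, either way round below 0.14 rad and value of joint foot between 0.002 and 0.008 m and contact force between tester and fixture between 1 and 10 N and contact force between the fingers and tester above 2 N and linear speed of tester below 0.02 m/s and distance of mark from where it was at the start of the episode below 0.005 m and distance of block_top from where it was at the start of the episode below 0.015 m); the arm keeps its last pose, push and grip.
It fails at once if the tester is rammed onto the block, the bracket or the fixture (over 20 N) (contact force between tester and ref_block above 20 N or contact force between tester and fixture above 20 N).
It fails at once if the tilted set-up is jogged by more than 5 mm (distance of mark from where it was at the start of the episode above 0.005 m).
It fails at once if the reference block is shoved by more than 25 mm or tipped (distance of block_top from where it was at the start of the episode above 0.025 m or angle between block_top's own z axis and vertical above 0.3 rad).
It fails at once if a bystander is moved by more than 30 mm (distance of any of flange, slug, hammer, magnet, spray from where it was at the start of the episode above 0.03 m).
It also fails if it takes over 54 s, if anything falls off the work surface, if the arm or the gripper's body presses on something with over 40 N, if the wrist force passes 120 N, or if a joint passes its speed limit or range.

ROBOT

A 7-joint arm with a two-finger parallel gripper is mounted at the origin on the work surface. World frame = base frame: x ahead of the robot, y to its left, z up, the work surface at z = 0. Lengths are in m, angles in rad, forces in N, time in s.
With the tool pointing down it reaches from about 0.35 to 0.9 m from the base axis. Payload 8.1 kg.
Tool frame: the origin (TCP) lies at the very end of the fingers, on their centre line; the grasp point (between the pads) lies 19 mm behind it; x points along the fingers, y is the direction in which the jaws open and shut, and the axes are right-handed (so a half turn about x gives the same grasp; the last joint's range is limited). The gripper opens to 92 mm and grips with 3 to 60 N. Pads are 19 mm wide; open, the fingers measure 130 mm over their backs; the gripper's body (75 mm by 190 mm) begins 47 mm behind the grasp point.
Start: joints at [1.221, 0.434, 0.025, 1.573, -0.012, 1.134, -0.075], TCP at [0.153, -0.606, 0.227] pointing down, gripper open.
Joint ranges: [-2.62, 2.62], [-0.44, 2.09], [-1.27, 1.32], [0.08, 2.57], [-1.32, 4.46], [0.12, 2], [-2.74, 2.74]. Speed limits (rad/s): [2.22, 2.22, 3.01, 3.01, 3.14, 3.14, 3.14].

INTERFACE

Orientations are given as a rotation vector (axis times angle).
In Python, from cell import arm gives the robot as it stands.
- The arm moves only by the tool servo_tool, never from a script. Its argument "plan" is a list of rows, each a list of 2 entries, a list of its own where there are three numbers: the shift along the world's x, y, z in cm, then the turn, a rotation vector about the world's x, y, z in degrees. A call has 1 to 12 rows; each row is the pose to reach, as a shift and turn from the pose measured when the call began; what a row does not reach only later rows make up. A row lasts 1/10 s, in which the tool goes at most 50 mm and 8.59 degrees, less where a joint would pass 70% of its speed; a pose out of reach is approached as far as the arm can. A call with a gripper value outside its range is refused whole. "grip" is the opening, from 0 (shut) to 1 (fully open), set as the call begins (left out, the last holds). The fingers move at their own pace and stop on an object; "squeeze" is the grip in N (left out, the last holds). Time passes only in rows, so rows that repeat a pose let the fingers close. It gives the time, the measured TCP pose, the force and the opening at its end, in the units of the state.
- arm.observe(): the state, without advancing time (a new reading comes with each control period).
- arm.get_image(name): name is "side" or "top"; returns a dict with "frame" (400x640x3 uint8, blue, green, red), "fx", "fy", "cx", "cy" (pixels), "D" ([k1, k2, p1, p2, k3] as OpenCV has them; the pictures are not rectified), "position" and "rotation" of the camera in the world. Camera axes: x right, y down, z forward; pixel columns grow to the right and rows downward; lengths in m; the calibration is good to about 2 mm. A picture is of the moment at which its call begins. There is no depth.
- arm.sign_off(): hands the job in, once; it reports no verdict.
Trained networks look in a picture, given as the dict that the camera call returned (one of the last four; its "shot" number tells which), for a name from the list of things; names that differ only in an ending like _2 or _b are one class to them, and where a whole thing is asked for, a point or a joint stands for the part that bears it (a point fixed in the world has none). Each returns a list of dicts, best first, with "score" (0 to 1); they miss things now and then, are a little off and sometimes report something else, mostly with a low value. They report only what shows in the picture. A call takes as long as a camera call. They do not tell look-alikes from the thing itself.
- arm.search_frame(picture, query): "at" ([column, row] in pixels, amid what is visible of it).
- arm.trace(picture, query): "pixels" (400x640 bool, what is visible of it) and "at" ([column, row] in pixels, amid what is visible of it).
The state is a dict: "clock": time; "joints": joint angles; "dq": joint speeds; "joint_efforts": joint torques, N m; "position": TCP position; "ee_rot": TCP orientation; "force": force on the tool from outside, world axes, zero at the start; "ft_torque": the same for the moment, N m; "width": opening from 0.0 (shut) to 1.0 (fully open).
Only numpy, scipy, OpenCV 4.12 (cv2) and the standard library are available. Lean on these libraries where they do the work, as an engineer would, in place of code of your own. Each camera call takes 0.05 s, during which the arm holds its last target.

## Working session

There is one attempt and no reset: what is moved stays moved. The work goes in short steps, Python scripts to look and compute and a tool call to move; the robot and the scene stay as the last step left them, time stands still between calls to the robot, and variables do not carry over. Pictures are saved under pics/ and viewed, and the job is handed in when it is done.

Besides the shell and the picture viewer there is one more tool, called after "Call:" by a JSON object that holds its "name" and its "arguments". servo_tool: Moves the arm, as the interface text tells. Its arguments: {"type":"object","properties":{"plan":{"type":"array","items":{"type":"array"}},"grip":{"type":"number"},"squeeze":{"type":"number"}},"required":["plan"]}

```bash
mkdir -p pics; ls; cat > h.py <<'E'
import numpy as np,cv2
from cell import arm
def snap(n,f):
    p=arm.get_image(n); cv2.imwrite('pics/'+f,p['frame']); return p
def K(p): return np.array([[p['fx'],0,p['cx']],[0,p['fy'],p['cy']],[0,0,1.]])
def R(p):
    r=np.array(p['rotation'],float)
    return r if r.shape==(3,3) else cv2.Rodrigues(r)[0]
def ray(p,px):
    u=cv2.undistortPoints(np.array([[px]],float),K(p),np.array(p['D'],float))[0,0]
    d=R(p)@np.array([u[0],u[1],1]); return np.array(p['position'],float),d/np.linalg.norm(d)
def onz(p,px,z):
    o,d=ray(p,px); return o+d*(z-o[2])/d[2]
def proj(p,X):
    X=np.atleast_2d(np.array(X,float)); Rc=R(p).T; t=-Rc@np.array(p['position'],float)
    return cv2.projectPoints(X,cv2.Rodrigues(Rc)[0],t,K(p),np.array(p['D'],float))[0][:,0]
def tri(p1,a,p2,b):
    o1,d1=ray(p1,a);o2,d2=ray(p2,b)
    s=np.linalg.lstsq(np.c_[d1,-d2],o2-o1,rcond=None)[0]
    q1=o1+s[0]*d1;q2=o2+s[1]*d2
    return (q1+q2)/2,np.linalg.norm(q1-q2)
E
cat > a.py <<'E'
from h import *
S=snap('side','s0.png');T=snap('top','t0.png')
for p in (S,T):
    print(p['position'],np.array(R(p)).round(3).tolist(),p['fx'],p['D'])
    for q in ['tester_grip','foot_tip','stand','block_top','mark','fixture','flange','slug','hammer','magnet','spray']:
        r=arm.search_frame(p,q); print(q,[(np.round(x['at'],1).tolist(),round(x['score'],2)) for x in r[:4]])
print(arm.observe())
E
python3 a.py
```

```text
pics
[0.2619959  0.68274542 0.59060637] [[-0.908, -0.236, 0.347], [-0.42, 0.518, -0.745], [-0.004, -0.822, -0.569]] 361.7346587429205 [-0.03480941  0.          0.          0.          0.        ]
tester_grip [([433.4, 163.3], 0.86), ([392.1, 151.3], 0.78)]
foot_tip []
stand [([393.9, 177.1], 0.62)]
block_top [([303.0, 305.3], 0.71)]
mark [([324.9, 194.9], 0.87)]
fixture [([314.7, 213.9], 0.85)]
flange [([224.4, 247.7], 0.82)]
slug [([360.8, 264.8], 0.68), ([300.3, 153.8], 0.52)]
hammer []
magnet [([387.4, 209.0], 0.73), ([394.8, 177.5], 0.45)]
spray [([241.4, 179.0], 0.79)]
[0.50628127 0.00570708 1.29062368] [[0.002, -0.998, 0.063], [-1.0, -0.002, -0.003], [0.003, -0.063, -0.998]] 436.797138628466 [-0.09105883  0.          0.          0.          0.        ]
tester_grip [([436.9, 293.7], 0.71), ([426.1, 250.4], 0.69)]
foot_tip []
stand [([413.8, 247.3], 0.79)]
block_top [([227.5, 239.8], 0.62)]
mark [([318.0, 212.0], 0.94)]
fixture [([316.0, 210.8], 0.72)]
flange [([252.7, 151.8], 0.86)]
slug [([283.7, 264.5], 0.5)]
hammer [([416.0, 151.9], 0.77)]
magnet [([366.0, 258.5], 0.65)]
spray [([319.9, 131.6], 0.66)]
{'clock': 1.2, 'joints': array([ 1.22142653,  0.43449312,  0.02502345,  1.57319337, -0.01159953,
        1.13399101, -0.07511704]), 'dq': array([ 1.34367844e-05, -9.09101417e-04,  1.52045829e-04, -8.99566746e-04,
        1.77547207e-04,  1.23480790e-03, -1.14332261e-03]), 'joint_efforts': array([-1.26800173e-04, -6.67686725e+01,  9.84188095e-01, -3.14811802e+01,
       -6.06374815e-02,  3.30581807e-02, -4.15844596e-06]), 'position': array([ 0.15263699, -0.60609702,  0.22674896]), 'ee_rot': array([ 2.09022337,  0.25902244, -2.09024374]), 'force': array([-0.65462343, -0.53567051, -0.32906562]), 'ft_torque': array([ 8.95872672e-05, -1.25024770e-02,  8.89592357e-03]), 'width': 1.0012880767373724}
```

View images.

View pics/s0.png

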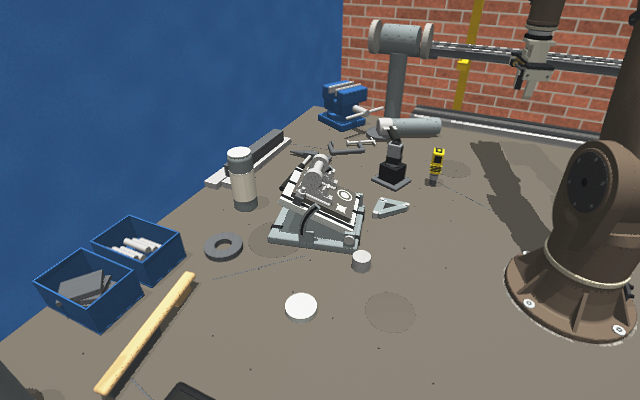

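View pics/t0.png

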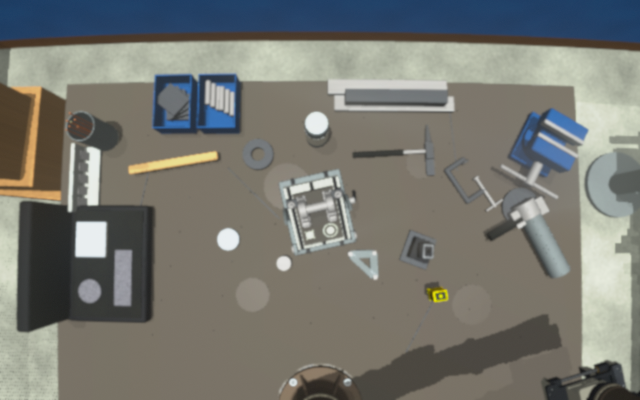

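```bash
python3 -c "
import cv2
s=cv2.imread('pics/s0.png');t=cv2.imread('pics/t0.png')
cv2.imwrite('pics/s0c.png',cv2.resize(s[110:230,340:480],None,fx=5,fy=5,interpolation=2))
cv2.imwrite('pics/t0c.png',cv2.resize(t[200:320,360:480],None,fx=5,fy=5,interpolation=2))
cv2.imwrite('pics/s0m.png',cv2.resize(s[120:280,240:400],None,fx=3.7,fy=3.7,interpolation=2))
cv2.imwrite('pics/t0m.png',cv2.resize(t[140:290,200:400],None,fx=4,fy=4,interpolation=2))
"
```

```text
(no output)
```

View pics/s0c.png

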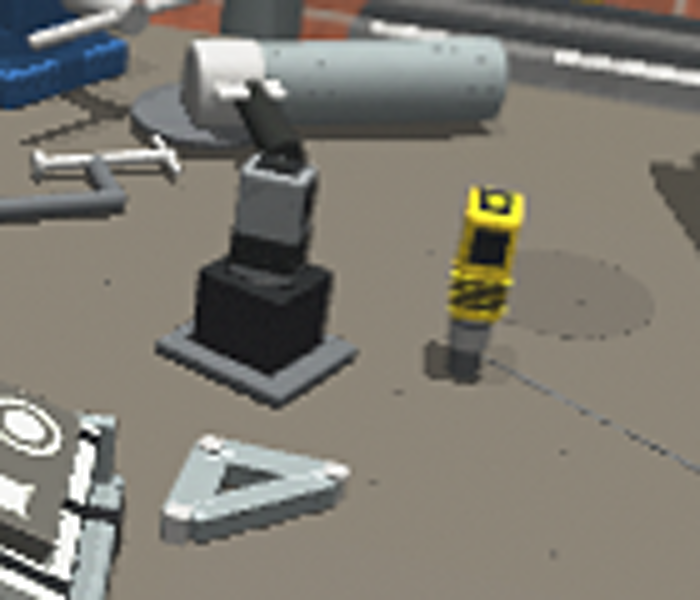

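View pics/t0c.png

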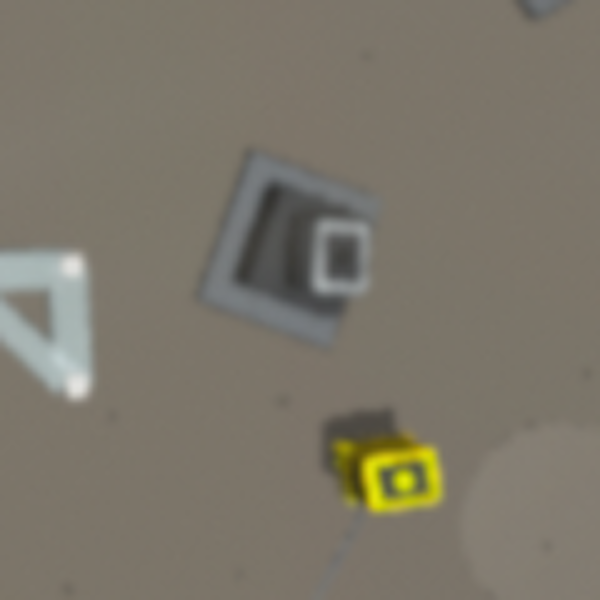

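View pics/s0m.png

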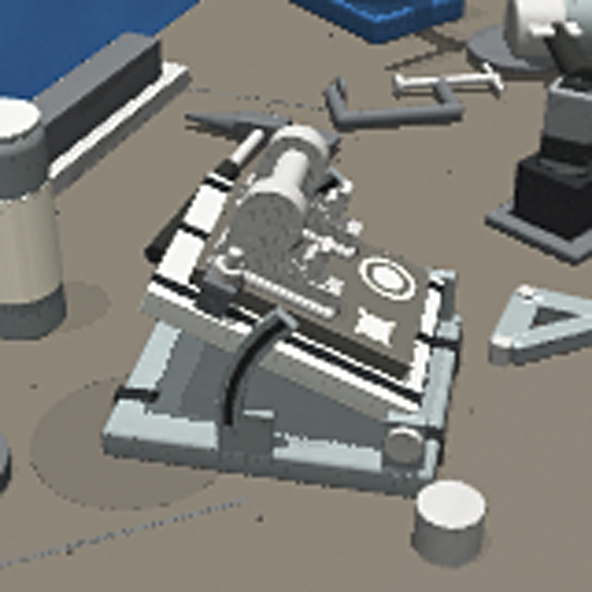

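View pics/t0m.png

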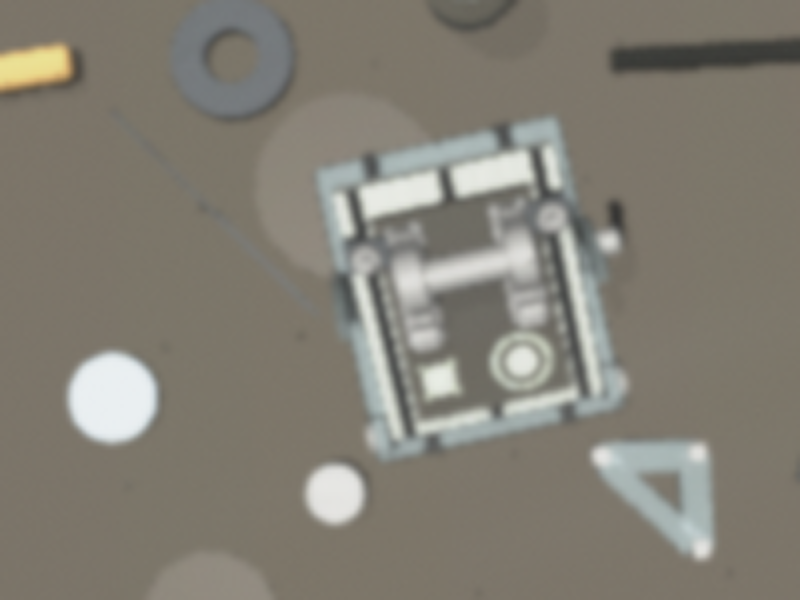

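```bash
python3 -c "
import cv2
s=cv2.imread('pics/s0.png');t=cv2.imread('pics/t0.png')
def g(im,x,y,w,h,f,n):
    c=cv2.resize(im[y:y+h,x:x+w],None,fx=f,fy=f,interpolation=cv2.INTER_CUBIC)
    for i in range(0,w,10): cv2.putText(c,str(x+i),(i*f,8),0,.3,(0,0,255)); cv2.line(c,(i*f,0),(i*f,h*f),(0,0,255) if i%50==0 else (90,90,160),1)
    for i in range(0,h,10): cv2.putText(c,str(y+i),(0,i*f),0,.3,(0,0,255)); cv2.line(c,(0,i*f),(w*f,i*f),(90,90,160),1)
    cv2.imwrite('pics/'+n,c)
g(s,260,150,115,105,7,'sm.png')
g(t,275,165,90,95,6,'tm.png')
g(t,400,225,40,50,12,'tt.png')
g(s,365,120,55,75,8,'st.png')
"
```

```text
(no output)
```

View pics/sm.png

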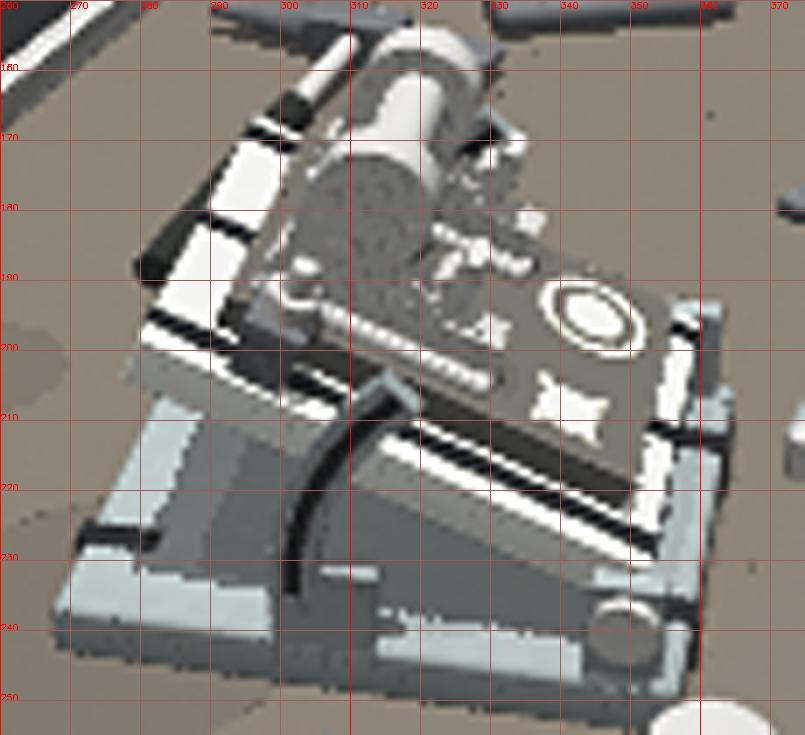

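View pics/tm.png

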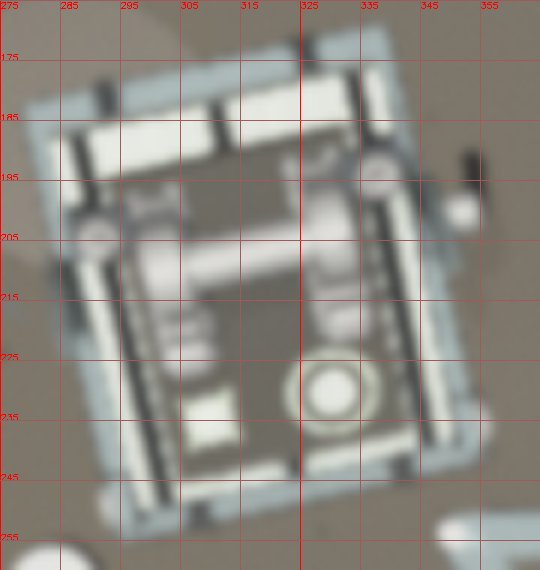

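View pics/tt.png

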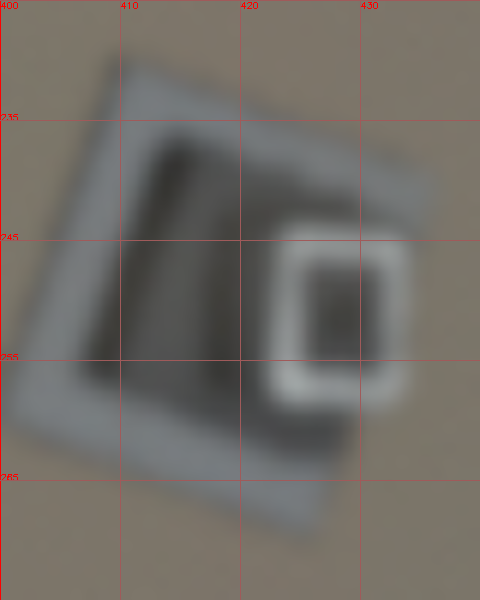

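View pics/st.png

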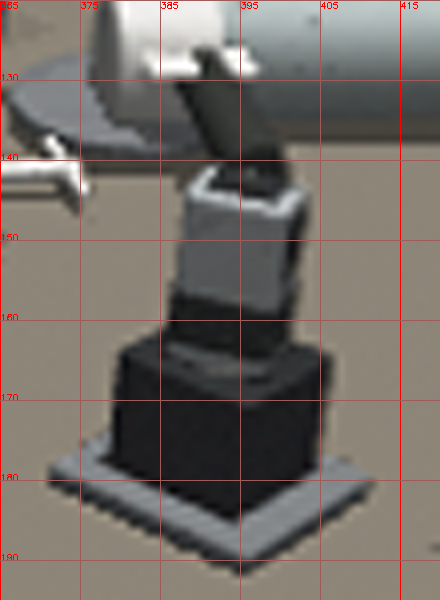

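```bash
cat > b.py <<'E'
from h import *
import pickle
S=arm.get_image('side');T=arm.get_image('top')
pickle.dump((S,T),open('p.pkl','wb'))
s=S['frame'];t=T['frame']
print('tester top corners', [onz(T,c,0.13)[:2].round(4).tolist() for c in [(423.0,243.7),(434.2,243.8),(433.5,258.7),(422.2,258.7)]])
print('  side', [onz(S,c,0.13)[:2].round(4).tolist() for c in [(388.3,144.5),(392.5,140),(403.3,142),(400.8,146.3)]])
# ring: subpixel moments
def blob(im,x0,y0,x1,y1,th):
    g=cv2.cvtColor(im,6)[y0:y1,x0:x1].astype(int); m=(g>th).astype(np.uint8)
    n,l,st,c=cv2.connectedComponentsWithStats(m)
    return [(st[i][:4].tolist(),int(st[i][4]),(c[i]+[x0,y0]).round(2).tolist()) for i in range(1,n) if st[i][4]>8]
print('S',blob(s,330,185,356,215,140)); print('T',blob(t,300,222,340,242,140))
r=arm.trace(S,'block_top');q=arm.trace(T,'block_top')
for p,r in ((S,r),(T,q)):
    m=r[0]['pixels'];ys,xs=np.nonzero(m); print('blk',xs.mean(),ys.mean(),m.sum(),onz(p,(xs.mean(),ys.mean()),.016 if p is T else .016))
    c=max(cv2.findContours(m.astype(np.uint8),0,1)[0],key=len); e=cv2.fitEllipse(c); print(e,onz(p,e[0],.016))
E
python3 b.py
python3 - <<'E'
import cv2,sys
s=cv2.imread('pics/s0.png');t=cv2.imread('pics/t0.png')
a=cv2.resize(s[285:325,280:325],None,fx=8,fy=8,interpolation=2);cv2.imwrite('pics/sb.png',a)
E
```

```text
tester top corners [[0.4833, -0.273], [0.483, -0.3032], [0.4433, -0.3009], [0.4434, -0.2705]]
  side [[0.4803, -0.2671], [0.4773, -0.302], [0.4448, -0.3018], [0.4444, -0.2706]]
S [([0, 0, 6, 4], 15, [332.2, 187.0]), ([7, 4, 16, 12], 100, [344.3, 194.7]), ([0, 10, 3, 5], 13, [330.85, 197.0]), ([24, 15, 2, 10], 15, [354.67, 205.33]), ([6, 18, 11, 11], 62, [340.95, 208.05]), ([22, 27, 4, 3], 9, [353.44, 213.22])]
T [([1, 0, 10, 6], 48, [305.5, 224.17]), ([22, 0, 18, 20], 249, [330.65, 231.59]), ([4, 7, 11, 11], 88, [309.47, 234.41])]
blk 300.7595907928389 307.97186700767264 782 [0.48998248 0.27824203 0.016     ]
((300.7500305175781, 307.938720703125), (29.398670196533203, 32.029659271240234), 77.18523406982422) [0.49003625 0.27817803 0.016     ]
blk 228.28296703296704 239.67307692307693 364 [0.49160709 0.26918147 0.016     ]
((228.28456115722656, 239.67652893066406), (19.46353530883789, 21.92097282409668), 62.38847351074219) [0.49159705 0.26917665 0.016     ]
```

View pics/sb.png

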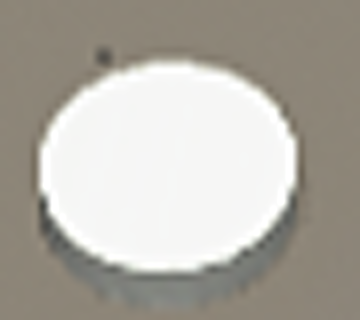

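```bash
cat > c.py <<'E'
from h import *
import pickle
S,T=pickle.load(open('p.pkl','rb'))
def cen(p,x0,y0,x1,y1,lo,hi):
    g=cv2.cvtColor(p['frame'],6)[y0:y1,x0:x1].astype(float)
    w=np.clip((g-lo)/(hi-lo),0,1); Y,X=np.mgrid[y0:y1,x0:x1]
    return np.array([(w*X).sum(),(w*Y).sum()])/w.sum(), w.sum()
for p,b in ((S,(280,288,325,325)),(T,(212,225,245,255))):
    print(np.percentile(cv2.cvtColor(p['frame'],6)[b[1]:b[3],b[0]:b[2]],[5,50,95]))
    c,a=cen(p,*b,185,225); print('block',c,a,onz(p,c,.016))
    np.set_printoptions(linewidth=250)
rs,_=cen(S,336,188,354,203,130,200)
print(rs)
gT=cv2.cvtColor(T['frame'],6)
print(gT[222:241,321:340]); print(gT[226:242,302:318])
E
python3 c.py
```

```text
[123. 134. 248.]
block [300.50963329 305.43792514] 657.875 [0.49325783 0.27291869 0.016     ]
[117. 122. 238.]
block [227.62082458 238.97674082] 345.025 [0.4936283  0.27115685 0.016     ]
[344.36823273 194.65945862]
[[106 106 106 106 108 110 117 128 141 151 152 145 134 123 113 107 105 110 131]
 [106 105 106 109 117 128 143 161 173 176 172 167 160 145 127 114 108 108 119]
 [106 106 111 124 144 160 168 177 186 186 183 185 185 176 158 134 115 108 110]
 [106 108 122 150 176 181 169 160 164 166 165 168 177 186 185 163 133 113 111]
 [106 112 139 172 185 173 157 157 171 181 179 166 158 171 188 185 156 123 113]
 [108 123 157 182 175 157 164 189 210 217 214 198 170 156 176 192 172 133 114]
 [111 138 172 182 161 159 189 215 225 228 227 220 197 164 162 184 175 141 116]
 [114 148 186 181 157 171 209 224 228 229 230 226 214 175 156 171 170 142 116]
 [115 152 190 181 158 178 214 226 229 229 230 227 216 179 156 170 168 140 116]
 [113 149 186 182 158 172 209 224 228 228 228 224 208 172 162 178 170 139 115]
 [112 140 179 186 164 160 191 216 223 224 222 213 186 161 170 183 166 132 113]
 [110 127 163 1
[... 990 characters left out ...]
 204 203 174 133 111 107 106]
 [125 121 141 167 186 202 215 221 225 225 215 180 137 113 106 106]
 [127 118 134 170 208 224 230 232 233 231 221 189 144 115 107 106]
 [133 119 124 164 211 228 233 234 233 231 223 195 151 119 108 107]
 [139 122 120 157 206 227 233 234 234 230 224 202 160 124 109 106]
 [136 123 118 146 194 223 231 232 232 229 224 208 172 135 112 107]
 [134 127 117 135 181 215 225 225 224 218 211 199 175 140 116 108]
 [142 137 121 131 170 200 205 201 196 182 167 160 151 131 114 108]
 [149 148 126 130 158 171 163 152 146 135 125 121 120 115 110 107]
 [141 146 129 122 133 136 126 117 113 111 109 108 109 109 109 109]
 [124 141 130 116 114 112 110 108 107 108 109 109 110 114 116 120]]
```

```bash
cat > d.py <<'E'
from h import *
import pickle
S,T=pickle.load(open('p.pkl','rb'))
np.set_printoptions(precision=4,suppress=True)
D={'ring':((344.4,194.7),(330.2,229.9)),'cross':((340.95,208.05),(309.5,233.9)),
'px_py':((280.5,198),(283.5,188)),'nx_py':((353.5,230.5),(299.5,250.5)),'nx_ny':((361,193.5),(350,238))}
P={}
for k,(a,b) in D.items(): P[k],e=tri(S,a,T,b); print(k,P[k],e)
print(np.linalg.norm(P['cross']-P['ring']))
y=P['cross']-P['ring'];y2=P['nx_py']-P['nx_ny'];x=P['px_py']-P['nx_py']
for v in (y,y2): print('yaw from y',np.degrees(np.arctan2(-v[0],v[1])),v[2]/np.linalg.norm(v))
print('yaw x',np.degrees(np.arctan2(x[1],x[0])),'tilt',np.degrees(np.arctan2(x[2],np.hypot(x[0],x[1]))),np.linalg.norm(x),np.linalg.norm(y2))
E
python3 d.py
```

```text
ring [ 0.5205 -0.0264  0.09  ] 0.0005385369058692898
cross [0.5083 0.03   0.0896] 0.0017398148049837657
px_py [0.6307 0.0992 0.1268] 0.0020303058155573244
nx_py [0.4629 0.0591 0.058 ] 0.000842513698772041
nx_ny [ 0.4967 -0.083   0.0661] 0.0026753729117569955
0.05771802444846036
yaw from y 12.174150992354454 -0.007085253720725653
yaw from y 13.380991025317742 -0.055613450513192234
yaw x 13.453825108836499 tilt 21.746807210153918 0.18573625637769783 0.14627953578160852
```

```bash
cat > e.py <<'E'
from h import *
import pickle
from scipy.spatial.transform import Rotation as Ro
S,T=pickle.load(open('p.pkl','rb'))
np.set_printoptions(precision=4,suppress=True)
print('handle tip',tri(S,(398,143),T,(487,237)),'cyl end',tri(S,(441,127),T,(560,270)),'spray',onz(T,(316.5,122),.17))
o=arm.observe(); A=Ro.from_rotvec(o['ee_rot']).as_matrix(); print(o['clock'],o['position'],o['width'],o['force']);print(A)
E
python3 e.py
```

```text
handle tip (array([ 0.4986, -0.485 ,  0.0365]), np.float64(0.003740927340666938)) cyl end (array([ 0.3926, -0.7143,  0.0263]), np.float64(0.01798444177099295)) spray [0.8005 0.0116 0.17  ]
1.4 [ 0.1526 -0.6061  0.2268] 0.9967518388652966 [-0.8005  0.3658 -0.6491]
[[ 0.      0.2442 -0.9697]
 [-0.0001 -0.9697 -0.2442]
 [-1.      0.0001  0.    ]]
```

Call:
{"name": "servo_tool", "arguments": {"plan": [[[2, 2, 1], [0, 0, -1]], [[5, 5, 2], [0, 0, -3]], [[8.5, 8.5, 2.3], [0, 0, -5]], [[12, 12, 2.3], [0, 0, -7]], [[15.5, 16, 2.3], [0, 0, -9]], [[19, 19.5, 2.3], [0, 0, -11]], [[22.5, 23, 2.3], [0, 0, -13]], [[25.5, 26, 2.3], [0, 0, -14.5]], [[28, 28.5, 2.3], [0, 0, -15.5]], [[30, 30.5, 2.3], [0, 0, -16.6]], [[31, 31.9, 2.3], [0, 0, -16.6]], [[31, 31.9, 2.3], [0, 0, -16.6]]], "grip": 0.8}}

```text
clock: 2.6
position: [0.4645, -0.2843, 0.2498]
ee_rot: [-2.202, 0.041, 2.201]
force: [-0.8, -0.2, 0.6]
width: 0.798
```

```bash
cat > o.py <<'E'
from h import *
from scipy.spatial.transform import Rotation as Ro
np.set_printoptions(precision=4,suppress=True)
o=arm.observe();A=Ro.from_rotvec(o['ee_rot']).as_matrix()
print(o['clock'],o['position'],'w',round(o['width'],4),'F',o['force'],'M',o['ft_torque'])
print('toolx',A[:,0],'yaw',np.degrees(np.arctan2(A[0,1],-A[1,1])))
E
python3 o.py
```

```text
2.6 [ 0.4645 -0.2843  0.2498] w 0.7979 F [-0.7761 -0.1853  0.5876] M [ 0.0732  0.0628 -0.0568]
toolx [ 0.0008  0.0011 -1.    ] yaw -2.191402089024057
```

Call:
{"name": "servo_tool", "arguments": {"plan": [[[-0.1, -0.27, -1], [0, 0, 0]], [[-0.1, -0.27, -3], [0, 0, 0]], [[-0.1, -0.27, -5], [0, 0, 0]], [[-0.1, -0.27, -7], [0, 0, 0]], [[-0.1, -0.27, -9], [0, 0, 0]], [[-0.1, -0.27, -10], [0, 0, 0]], [[-0.1, -0.27, -10], [0, 0, 0]]]}}

```text
clock: 3.3
position: [0.4618, -0.2875, 0.1482]
ee_rot: [-2.198, 0.041, 2.203]
force: [-1.1, -0.6, -0.3]
width: 0.801
```

```bash
python3 - <<'E'
exec(open('o.py').read())
S=snap('side','s1.png')
c=S['frame'][70:200,330:470];cv2.imwrite('pics/s1c.png',cv2.resize(c,None,fx=4.5,fy=4.5,interpolation=2))
E
```

```text
3.3 [ 0.4618 -0.2875  0.1482] w 0.8012 F [-1.0912 -0.5802 -0.3299] M [ 0.0209  0.0416 -0.0208]
toolx [-0.0021  0.0021 -1.    ] yaw -2.277251969670589
```

View pics/s1c.png

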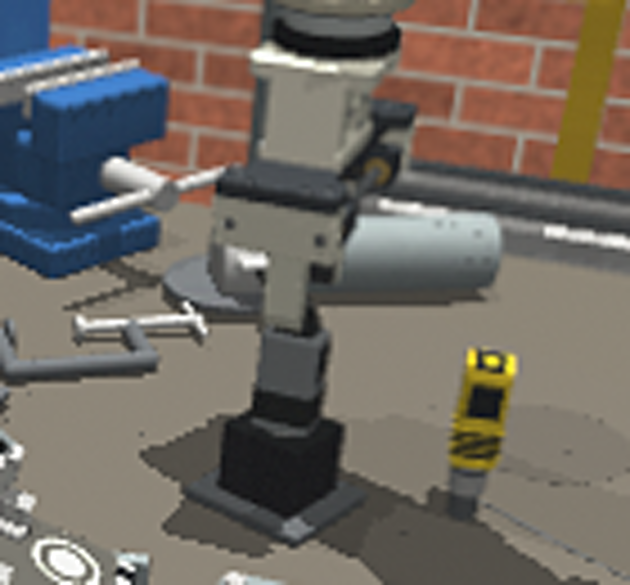

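Call:
{"name": "servo_tool", "arguments": {"plan": [[[0.1, 0, -1], [0, 0, 0]], [[0.1, 0, -3], [0, 0, 0]], [[0.1, 0, -5], [0, 0, 0]], [[0.15, 0, -6.5], [0, 0, 0]], [[0.15, 0, -7], [0, 0, 0]], [[0.15, 0, -7], [0, 0, 0]]]}}

```text
clock: 3.95
position: [0.4641, -0.2877, 0.0791]
ee_rot: [-2.2, 0.042, 2.202]
force: [0.7, -0.2, -0.1]
width: 0.799
```

Call:
{"name": "servo_tool", "arguments": {"plan": [[[0, 0, 0], [0, 0, 0]], [[0, 0, 0], [0, 0, 0]], [[0, 0, 0], [0, 0, 0]], [[0, 0, 0], [0, 0, 0]], [[0, 0, 0], [0, 0, 0]], [[0, 0, 0], [0, 0, 0]], [[0, 0, 0], [0, 0, 0]], [[0, 0, 0], [0, 0, 0]]], "grip": 0, "squeeze": 40}}

```text
clock: 4.75
position: [0.4641, -0.2876, 0.0792]
ee_rot: [-2.2, 0.042, 2.202]
force: [-1.0, 1.2, 2.5]
width: 0.326
```

```bash
python3 o.py
```

```text
4.75 [ 0.4641 -0.2876  0.0792] w 0.3259 F [-0.9747  1.2052  2.4898] M [0.1198 0.1034 0.0404]
toolx [-0.0009  0.0016 -1.    ] yaw -2.253359539993996
```

Call:
{"name": "servo_tool", "arguments": {"plan": [[[0, 0, 0.5], [0, 0, 0]], [[0, 0, 1.5], [0, 0, 0]], [[0, 0, 3], [0, 0, 0]], [[0, 0, 5], [0, 0, 0]], [[0, 0, 7.5], [0, 0, 0]], [[0, 0, 10.5], [0, 0, 0]], [[0, 0, 14], [0, 0, 0]], [[0, 0, 17], [0, 0, 0]], [[0, 0, 20], [0, 0, 0]], [[0, 0, 22], [0, 0, 0]], [[0, 0, 22], [0, 0, 0]], [[0, 0, 22], [0, 0, 0]]]}}

```text
clock: 5.95
position: [0.4638, -0.2875, 0.2989]
ee_rot: [-2.2, 0.042, 2.202]
force: [-0.0, -0.1, -3.5]
width: 0.329
```

```bash
python3 - <<'E'
exec(open('o.py').read())
S=snap('side','s2.png');T=snap('top','t2.png')
c=S['frame'][0:190,300:480];cv2.imwrite('pics/s2c.png',cv2.resize(c,None,fx=3.1,fy=3.1,interpolation=2))
for p in(S,T):
  for z in (0.061,): print(proj(p,[o['position']+[0,0,-.064],o['position']]))
  r=arm.search_frame(p,'foot_tip');print(r[:2])
E
```

```text
5.95 [ 0.4638 -0.2875  0.2989] w 0.329 F [-0.0238 -0.0516 -3.4675] M [0.0658 0.035  0.0032]
toolx [-0.0009  0.0016 -1.    ] yaw -2.2553088591397703
[[400.032  108.1255]
 [402.9039  84.9868]]
[]
[[439.2353 252.5771]
 [446.9167 253.6832]]
[{'at': [371.6, 259.0], 'score': 0.44}]
```

View pics/s2c.png

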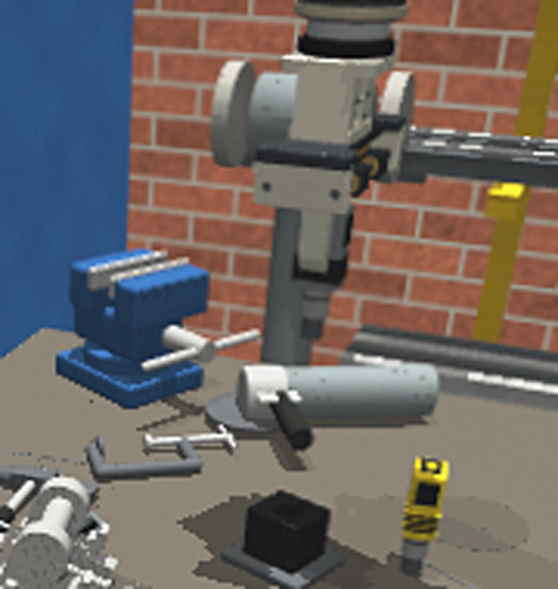

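Call:
{"name": "servo_tool", "arguments": {"plan": [[[0, 1, 1], [0, 0, 0]], [[0, 3, 1.5], [0, 0, 0]], [[0, 6, 2], [0, 0, 0]], [[0, 9.5, 2], [0, 0, 0]], [[0, 13.5, 2], [0, 0, 0]], [[0, 17.5, 2], [0, 0, 0]], [[0, 21.5, 2], [0, 0, 0]], [[0, 25.5, 2], [0, 0, 0]], [[0, 29, 2], [0, 0, 0]], [[0, 32, 2], [0, 0, 0]], [[0, 34, 2], [0, 0, 0]], [[0, 35, 2], [0, 0, 0]]]}}

```text
clock: 7.35
position: [0.4628, 0.0655, 0.3181]
ee_rot: [-2.198, 0.036, 2.205]
force: [-0.0, -0.9, -2.7]
width: 0.325
```

```bash
python3 o.py
```

```text
7.35 [0.4628 0.0655 0.3181] w 0.325 F [-0.0204 -0.8598 -2.6759] M [-0.0075  0.0185 -0.013 ]
toolx [-0.0032  0.0034 -1.    ] yaw -2.0547930929013374
```

Call:
{"name": "servo_tool", "arguments": {"plan": [[[0.5, 2, 0], [0, 0, 0]], [[1, 5, 0], [0, 0, 0]], [[1.5, 8.5, -1], [0, 0, 0]], [[2, 12, -3], [0, 0, 0]], [[2.5, 15.5, -6], [0, 0, 0]], [[3, 18.5, -9], [0, 0, 0]], [[3.06, 20, -12], [0, 0, 0]], [[3.06, 20.65, -15], [0, 0, 0]], [[3.06, 20.65, -17], [0, 0, 0]], [[3.06, 20.65, -18.8], [0, 0, 0]], [[3.06, 20.65, -18.8], [0, 0, 0]], [[3.06, 20.65, -18.8], [0, 0, 0]]]}}

```text
clock: 8.55
position: [0.4936, 0.2716, 0.1304]
ee_rot: [-2.198, 0.037, 2.206]
force: [-0.2, -0.1, -2.7]
width: 0.323
```

```bash
python3 - <<'E'
exec(open('o.py').read())
S=snap('side','s3.png');T=snap('top','t3.png')
c=S['frame'][180:340,230:390];cv2.imwrite('pics/s3c.png',cv2.resize(c,None,fx=3.7,fy=3.7,interpolation=2))
for p in(S,T): print(proj(p,[o['position']+[0,0,-.064],[.4934,.272,.016]]))
E
```

```text
8.55 [0.4936 0.2716 0.1304] w 0.3229 F [-0.2112 -0.1381 -2.6879] M [0.0496 0.0143 0.0129]
toolx [-0.0035  0.0029 -1.    ] yaw -2.088269815702182
[[299.7629 287.4836]
 [300.6573 305.0757]]
[[223.7409 239.1353]
 [227.3335 239.0535]]
```

View pics/s3c.png

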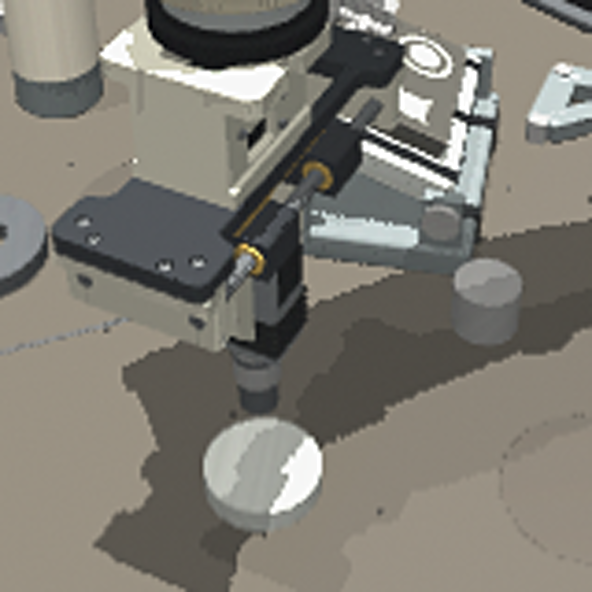

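Call:
{"name": "servo_tool", "arguments": {"plan": [[[0, 0, -1], [0, 0, 0]], [[0, 0, -2], [0, 0, 0]], [[0, 0, -3], [0, 0, 0]], [[0, 0, -4], [0, 0, 0]], [[0, 0, -4.5], [0, 0, 0]], [[0, 0, -4.7], [0, 0, 0]], [[0, 0, -4.7], [0, 0, 0]]]}}

```text
clock: 9.35
position: [0.4941, 0.2722, 0.084]
ee_rot: [-2.199, 0.035, 2.204]
force: [0.6, -0.2, -3.7]
width: 0.326
```

Call:
{"name": "servo_tool", "arguments": {"plan": [[[0, 0, -0.1], [0, 0, 0]], [[0, 0, -0.2], [0, 0, 0]], [[0, 0, -0.3], [0, 0, 0]], [[0, 0, -0.4], [0, 0, 0]], [[0, 0, -0.5], [0, 0, 0]], [[0, 0, -0.5], [0, 0, 0]]]}}

```text
clock: 9.95
position: [0.4942, 0.2723, 0.0791]
ee_rot: [-2.199, 0.035, 2.203]
force: [0.4, -1.1, -0.2]
width: 0.326
```

Call:
{"name": "servo_tool", "arguments": {"plan": [[[0, 0, -0.1], [0, 0, 0]], [[0, 0, -0.2], [0, 0, 0]], [[0, 0, -0.3], [0, 0, 0]], [[0, 0, -0.4], [0, 0, 0]], [[0, 0, -0.4], [0, 0, 0]], [[0, 0, -0.4], [0, 0, 0]]]}}

```text
clock: 10.55
position: [0.4942, 0.2723, 0.0752]
ee_rot: [-2.199, 0.035, 2.203]
force: [-0.7, -0.6, 0.8]
width: 0.322
```

```bash
python3 - <<'E'
exec(open('o.py').read())
f=[]
for i in range(4):
    S=snap('side','s4.png'); o=arm.observe(); f.append(o['force'])
print(np.array(f), o['position'],o['clock'])
c=S['frame'][250:330,260:340];cv2.imwrite('pics/s4c.png',cv2.resize(c,None,fx=7,fy=7,interpolation=2))
E
```

```text
10.55 [0.4942 0.2723 0.0752] w 0.3217 F [-0.7184 -0.638   0.8267] M [-0.1414  0.2144  0.0021]
toolx [-0.0018  0.0042 -1.    ] yaw -2.0720972104888133
[[-0.6064 -1.1077  0.3815]
 [-0.3703 -1.0867  0.1398]
 [-0.5143 -0.227   0.9989]
 [-0.81   -0.3455  0.93  ]] [0.4942 0.2723 0.0752] 10.75
```

View pics/s4c.png

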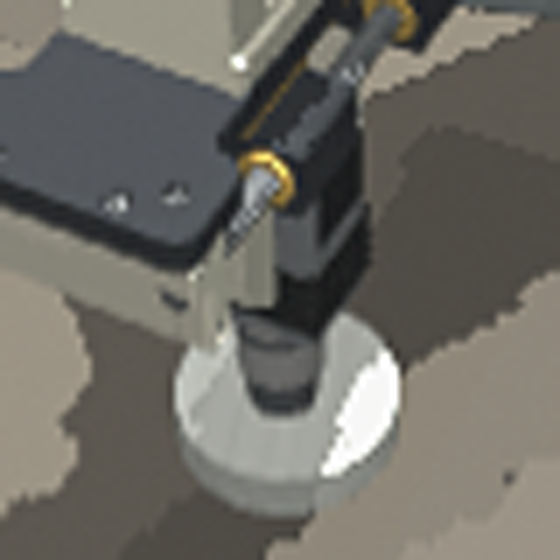

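Call:
{"name": "servo_tool", "arguments": {"plan": [[[0, 0, -0.05], [0, 0, 0]], [[0, 0, -0.05], [0, 0, 0]], [[0, 0, -0.05], [0, 0, 0]], [[0, 0, -0.05], [0, 0, 0]], [[0, 0, -0.05], [0, 0, 0]], [[0, 0, -0.05], [0, 0, 0]], [[0, 0, -0.05], [0, 0, 0]], [[0, 0, -0.05], [0, 0, 0]], [[0, 0, -0.05], [0, 0, 0]], [[0, 0, -0.05], [0, 0, 0]], [[0, 0, -0.05], [0, 0, 0]], [[0, 0, -0.05], [0, 0, 0]]]}}

```text
clock: 11.95
position: [0.4942, 0.2723, 0.0747]
ee_rot: [-2.199, 0.035, 2.203]
force: [-0.6, -0.2, 1.3]
width: 0.326
```

```bash
python3 o.py
```

```text
11.95 [0.4942 0.2723 0.0747] w 0.3256 F [-0.5567 -0.1956  1.2627] M [-0.1608  0.2364  0.0099]
toolx [-0.0017  0.0042 -1.    ] yaw -2.075055045767372
```

Call:
{"name": "servo_tool", "arguments": {"plan": [[[0, 0, 0.3], [0, 0, 0]], [[0, 0, 1], [0, 0, 0]], [[0, 0, 2.5], [0, 0, 0]], [[0, 0, 5], [0, 0, 0]], [[0, 0, 8.5], [0, 0, 0]], [[0, -1, 12], [0, 0, 0]], [[0, -3, 15.5], [0, 0, 0]], [[0, -6, 18], [0, 0, 0]], [[-1, -9, 20], [0, 0, 0]], [[-2, -12, 20.5], [0, 0, 0]], [[-3, -14, 20.5], [0, 0, 0]], [[-3, -15, 20.5], [0, 0, 0]]]}}

```text
clock: 13.15
position: [0.463, 0.1202, 0.2802]
ee_rot: [-2.199, 0.039, 2.203]
force: [0.1, 0.3, -2.7]
width: 0.324
```

```bash
cat > g.py <<'E'
exec(open('o.py').read())
import sys
M=np.array([.5205,-.0264,.0900]);t,f=.379,np.radians(13)
n=np.array([-np.sin(t)*np.cos(f),-np.sin(t)*np.sin(f),np.cos(t)])
yb=np.array([-np.sin(f),np.cos(f),0])
def tgt(standoff):
    Rt=np.c_[-n,-yb,np.cross(-n,-yb)]
    P=M+n*(.0642+standoff)
    rv=Ro.from_matrix(Rt@A.T).as_rotvec(degrees=True)
    return (P-o['position'])*100,rv,P
for s in map(float,sys.argv[1:]):
    a,b,P=tgt(s);print(s,'shift cm',a,'turn',b,'P',P)
# current tip
print('tip',o['position']+A[:,0]*.0642,'tilt err deg',np.degrees(np.arccos(-A[:,0]@n)),'along/lat from mark',(o['position']+A[:,0]*.0642-M)@np.c_[np.cross(yb,n),yb,n])
E
python3 g.py 0.1 0.04
```

```text
13.15 [0.463  0.1202 0.2802] w 0.3238 F [ 0.1145  0.3128 -2.7188] M [0.0813 0.015  0.0031]
toolx [-0.0017  0.003  -1.    ] yaw -2.1774709408746244
0.1 shift cm [ -0.1695 -16.0274  -3.7629] turn [  1.8973 -21.8006  14.9611] P [ 0.4613 -0.0401  0.2425]
0.04 shift cm [  1.9935 -15.528   -9.3371] turn [  1.8973 -21.8006  14.9611] P [ 0.4829 -0.0351  0.1868]
tip [0.4629 0.1204 0.216 ] tilt err deg 21.7723454111876 along/lat from mark [0.0251 0.156  0.1256]
```

Call:
{"name": "servo_tool", "arguments": {"plan": [[[0, -1, 0], [0.1, -1, 0.7]], [[0, -3, 0], [0.3, -3, 2]], [[0, -5.5, 0], [0.6, -6, 4]], [[0, -8, 0], [0.9, -10, 7]], [[0, -10.5, -0.5], [1.2, -14, 9.5]], [[-0.1, -13, -1.5], [1.5, -17.5, 12]], [[-0.17, -14.5, -2.5], [1.8, -20, 14]], [[-0.17, -15.5, -3.3], [1.9, -21.8, 15]], [[-0.17, -16, -3.76], [1.9, -21.8, 15]], [[-0.17, -16, -3.76], [1.9, -21.8, 15]], [[-0.17, -16, -3.76], [1.9, -21.8, 15]]]}}

```text
clock: 14.25
position: [0.462, -0.0388, 0.243]
ee_rot: [2.483, 0.285, -1.684]
force: [-0.3, 0.4, -3.5]
width: 0.327
```

```bash
python3 g.py 0.1 0.02
```

```text
14.25 [ 0.462  -0.0388  0.243 ] w 0.3268 F [-0.3103  0.3625 -3.4739] M [-0.1058  0.6286  0.0158]
toolx [ 0.3601  0.0841 -0.9291] yaw 13.094044154423147
0.1 shift cm [-0.0706 -0.1232 -0.0453] turn [-0.0153 -0.0191 -0.094 ] P [ 0.4613 -0.0401  0.2425]
0.02 shift cm [ 2.8135  0.5426 -7.4776] turn [-0.0153 -0.0191 -0.094 ] P [ 0.4901 -0.0334  0.1682]
tip [ 0.4851 -0.0334  0.1834] tilt err deg 0.05475273984949245 along/lat from mark [0.001  0.0011 0.1001]
```

Approach along the normal to 20 mm standoff and look.

Call:
{"name": "servo_tool", "arguments": {"plan": [[[0.3, 0, -0.8], [0, 0, 0]], [[0.8, 0.1, -2.2], [0, 0, 0]], [[1.4, 0.2, -3.8], [0, 0, 0]], [[2, 0.35, -5.4], [0, 0, 0]], [[2.5, 0.48, -6.7], [0, 0, 0]], [[2.81, 0.54, -7.48], [0, 0, 0]], [[2.81, 0.54, -7.48], [0, 0, 0]], [[2.81, 0.54, -7.48], [0, 0, 0]]]}}

```text
clock: 15.05
position: [0.4903, -0.033, 0.1684]
ee_rot: [2.483, 0.286, -1.684]
force: [0.5, -0.4, -2.8]
width: 0.324
```

```bash
cat > look.py <<'E'
exec(open('g.py').read())
import os
S=snap('side','s_%d.png'%int(o['clock']*100));T=snap('top','t_%d.png'%int(o['clock']*100))
tip=o['position']+A[:,0]*.0642
for p in(S,T): print('tip,mark px',proj(p,[tip,M]).round(1).tolist())
x0,y0=300,140
c=cv2.resize(S['frame'][y0:y0+90,x0:x0+100],None,fx=7,fy=7,interpolation=2)
xb=np.cross(yb,n)
def draw(C,r,ax,ay,col):
    q=proj(S,[C+r*(np.cos(a)*ax+np.sin(a)*ay) for a in np.linspace(0,2*np.pi,60)])
    cv2.polylines(c,[np.int32(((q+.5-[x0,y0])*7))],True,col,1)
draw(M,.0205,xb,yb,(0,0,255));draw(M,.017,xb,yb,(0,255,255));draw(tip,.010,A[:,1],A[:,2],(0,255,0))
cv2.imwrite('pics/L%d.png'%int(o['clock']*100),c);print('L%d'%int(o['clock']*100))
E
python3 look.py 0.02 0 -0.005
```

```text
15.05 [ 0.4903 -0.033   0.1684] w 0.3244 F [ 0.4975 -0.3503 -2.7916] M [-0.1102  0.6705  0.0125]
toolx [ 0.3599  0.0845 -0.9292] yaw 13.130957816334137
0.02 shift cm [-0.0179 -0.0366 -0.0128] turn [-0.0284 -0.0269 -0.131 ] P [ 0.4901 -0.0334  0.1682]
0.0 shift cm [ 0.7031  0.1298 -1.8709] turn [-0.0284 -0.0269 -0.131 ] P [ 0.4974 -0.0317  0.1496]
-0.005 shift cm [ 0.8834  0.1714 -2.3354] turn [-0.0284 -0.0269 -0.131 ] P [ 0.4992 -0.0313  0.145 ]
tip [ 0.5134 -0.0276  0.1087] tilt err deg 0.08223029378801032 along/lat from mark [0.0003 0.0004 0.02  ]
tip,mark px [[347.6, 188.8], [344.5, 194.7]]
tip,mark px [[330.8, 232.3], [330.2, 229.8]]
L1505
```

View pics/L1505.png

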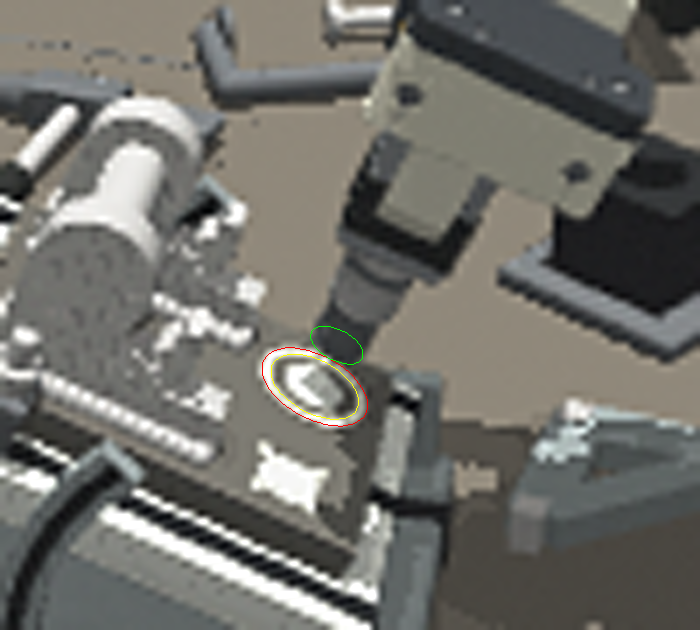

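Call:
{"name": "servo_tool", "arguments": {"plan": [[[0.15, 0.01, -0.4], [0, 0, 0]], [[0.3, 0.04, -0.8], [0, 0, 0]], [[0.45, 0.07, -1.2], [0, 0, 0]], [[0.56, 0.1, -1.5], [0, 0, 0]], [[0.595, 0.105, -1.59], [0, 0, 0]], [[0.595, 0.105, -1.59], [0, 0, 0]], [[0.595, 0.105, -1.59], [0, 0, 0]]]}}

```text
clock: 15.85
position: [0.4964, -0.0323, 0.153]
ee_rot: [2.483, 0.285, -1.683]
force: [-1.3, -0.4, -3.4]
width: 0.325
```

```bash
python3 look.py 0 -0.005; python3 -c "
from h import *
import numpy as np
n=np.array([-.3602,-.0832,.9291])
f=[]
for i in range(6): arm.get_image('side'); f.append(arm.observe()['force'])
f=np.array(f);print(f.mean(0),f@n)"
```

```text
15.85 [ 0.4964 -0.0323  0.153 ] w 0.3254 F [-1.3064 -0.3846 -3.4009] M [-0.1528  0.6317 -0.0036]
toolx [ 0.3609  0.084  -0.9288] yaw 13.100063831126349
0.0 shift cm [ 0.0974  0.059  -0.3318] turn [-0.0085  0.0331 -0.1001] P [ 0.4974 -0.0317  0.1496]
-0.005 shift cm [ 0.2777  0.1006 -0.7963] turn [-0.0085  0.0331 -0.1001] P [ 0.4992 -0.0313  0.145 ]
tip [ 0.5196 -0.0269  0.0933] tilt err deg 0.05095231839841719 along/lat from mark [ 0.0003 -0.0003  0.0035]
tip,mark px [[345.0, 193.6], [344.5, 194.7]]
tip,mark px [[330.4, 230.1], [330.2, 229.8]]
L1585
[ 0.30501982 -0.26528982 -3.26375955] [-3.4625894  -2.84995425 -2.46733976 -3.59008041 -3.13230927 -3.21865708]
```

View pics/L1585.png

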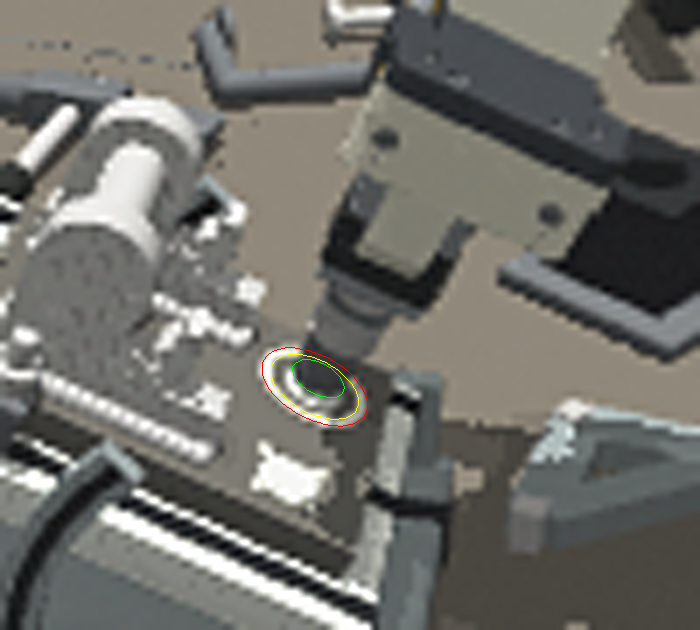

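Call:
{"name": "servo_tool", "arguments": {"plan": [[[0.03, 0.01, -0.1], [0, 0, 0]], [[0.06, 0.02, -0.2], [0, 0, 0]], [[0.1, 0.04, -0.3], [0, 0, 0]], [[0.135, 0.05, -0.4], [0, 0, 0]], [[0.135, 0.05, -0.4], [0, 0, 0]], [[0.135, 0.05, -0.4], [0, 0, 0]]]}}

```text
clock: 16.85
position: [0.4977, -0.0319, 0.149]
ee_rot: [2.483, 0.285, -1.683]
force: [-1.3, -0.1, -0.3]
width: 0.323
```

```bash
cat > f.py <<'E'
exec(open('g.py').read())
f=[]
for i in range(8): arm.get_image('side'); f.append(arm.observe()['force'])
f=np.array(f);print(f.mean(0),f@n,(f@n).mean())
E
python3 f.py 0 -0.005
```

```text
16.85 [ 0.4977 -0.0319  0.149 ] w 0.3226 F [-1.3029 -0.0743 -0.2546] M [-0.1146  0.7781  0.0469]
toolx [ 0.361   0.0839 -0.9288] yaw 13.097943043156626
0.0 shift cm [-0.0364  0.0118  0.0629] turn [-0.0053  0.0384 -0.0979] P [ 0.4974 -0.0317  0.1496]
-0.005 shift cm [ 0.1439  0.0534 -0.4016] turn [-0.0053  0.0384 -0.0979] P [ 0.4992 -0.0313  0.145 ]
tip [ 0.5209 -0.0265  0.0894] tilt err deg 0.05078649574340585 along/lat from mark [ 0.0001 -0.0002 -0.0007]
[-1.5364  0.1049 -1.018 ] [-0.7201 -0.9711 -0.1738 -0.1642 -0.6533 -0.0607 -0.1415 -0.3198] -0.4005658490998438
```

Call:
{"name": "servo_tool", "arguments": {"plan": [[[0.03, 0.01, -0.08], [0, 0, 0]], [[0.06, 0.02, -0.16], [0, 0, 0]], [[0.09, 0.02, -0.24], [0, 0, 0]], [[0.125, 0.03, -0.33], [0, 0, 0]], [[0.125, 0.03, -0.33], [0, 0, 0]], [[0.125, 0.03, -0.33], [0, 0, 0]], [[0.125, 0.03, -0.33], [0, 0, 0]]]}}

```text
clock: 17.95
position: [0.499, -0.0315, 0.1458]
ee_rot: [2.484, 0.285, -1.683]
force: [-1.9, 0.2, 0.5]
width: 0.325
```

```bash
python3 f.py 0; python3 look.py
```

```text
17.95 [ 0.499  -0.0315  0.1458] w 0.3248 F [-1.9137  0.1804  0.5434] M [-0.1148  0.8141  0.0419]
toolx [ 0.3611  0.084  -0.9287] yaw 13.100246244853826
0.0 shift cm [-0.1643 -0.0224  0.3881] turn [-0.0066  0.0455 -0.1002] P [ 0.4974 -0.0317  0.1496]
tip [ 0.5222 -0.0261  0.0861] tilt err deg 0.05679787879959005 along/lat from mark [ 0.0001 -0.0001 -0.0042]
[-1.6936 -0.2817  0.285 ] [ 1.5435  0.8121  0.7202  1.922   0.969   0.6376  0.7735 -0.1872] 0.8988294912158572
18.35 [ 0.499  -0.0315  0.1458] w 0.326 F [-1.3912 -0.3183 -0.7699] M [-0.1137  0.7956  0.0497]
toolx [ 0.3611  0.084  -0.9287] yaw 13.097075751868786
tip [ 0.5222 -0.0261  0.0861] tilt err deg 0.05764389043209773 along/lat from mark [ 0.0002 -0.0001 -0.0042]
tip,mark px [[343.8, 195.9], [344.5, 194.7]]
tip,mark px [[330.0, 229.2], [330.2, 229.8]]
L1835
```

View pics/L1835.png

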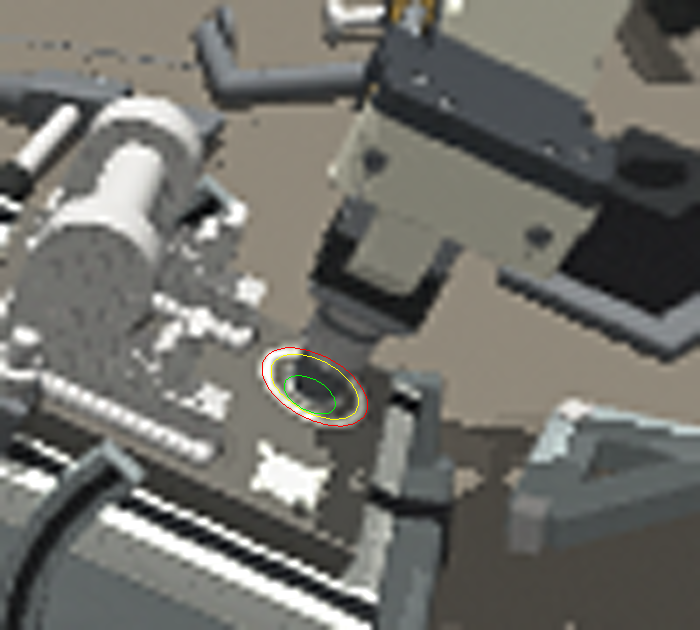

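```bash
python3 - <<'E'
import cv2
t=cv2.imread('pics/t_1835.png');cv2.imwrite('pics/t1835c.png',cv2.resize(t[140:300,200:440],None,fx=3.3,fy=3.3,interpolation=2))
s=cv2.imread('pics/s_1835.png');cv2.imwrite('pics/s1835c.png',cv2.resize(s[165:220,320:375],None,fx=10,fy=10,interpolation=2))
E
```

```text
(no output)
```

View pics/s1835c.png

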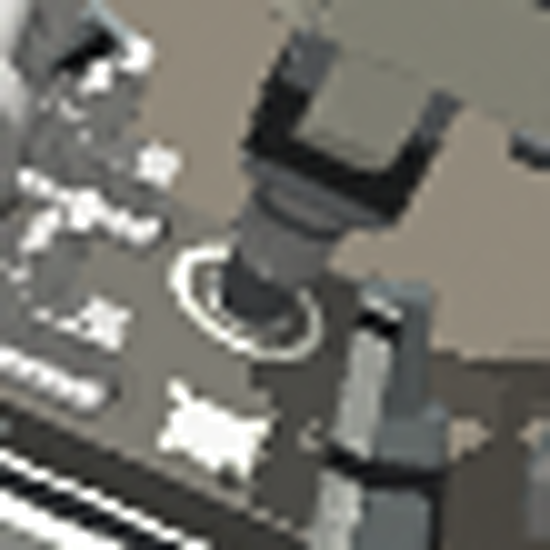

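View pics/t1835c.png

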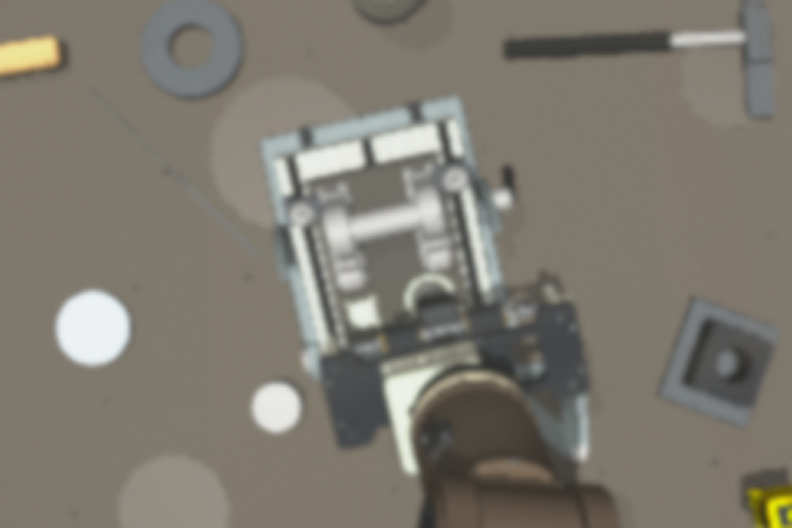

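```bash
python3 - <<'E'
import sys; sys.argv=['x']
exec(open('g.py').read())
import pickle
S,T=pickle.load(open('p.pkl','rb')); xb=np.cross(yb,n)
for p in (S,T):
    b=proj(p,[M,M+.001*xb,M+.001*yb]); J=np.c_[b[1]-b[0],b[2]-b[0]];print(J)
    if p is S: print('off mm x,y',np.linalg.solve(J,[1.0,-.5]))
a=cv2.imread('pics/s_1835.png');b=cv2.imread('pics/s0.png')
np.set_printoptions(linewidth=250)
print(cv2.cvtColor(a,6)[184:204,335:356])
E
```

```text
18.45 [ 0.499  -0.0316  0.1457] w 0.3236 F [-1.1067 -0.7326  0.925 ] M [-0.0828  0.7412  0.0129]
toolx [ 0.3611  0.0839 -0.9287] yaw 13.09632664404417
tip [ 0.5222 -0.0262  0.0861] tilt err deg 0.05485397542348119 along/lat from mark [ 0.0001 -0.0001 -0.0042]
[[-0.3632 -0.0588]
 [-0.1643  0.2176]]
off mm x,y [-2.1225 -3.9002]
[[-0.0722 -0.3548]
 [-0.3317  0.0812]]
[[103 116 134 139 138 138 138 137 138 140  70  65  94  85  74  80  81  82  68  41  28]
 [116 124 114 127 136 138 138 139 139 116  84  49  75  97  96  87  74  77  83  82  68]
 [115 104 115 115 124 127 135 139 136  96  88  71  52  64  88  98  98  86  72  77  82]
 [235  71 116 115 124 123 123 125  85  98  90  94  85  62  54  64  87  86  87  64  73]
 [163  64 116 124 121 120 120 123 132  98 101  93  95  97  88  62  50  49  49  96 145]
 [ 91 113 112 119 121 174 175 175 107  99 102  94 100  95  98  96  93  81  98 143 140]
 [124 122 127 234 255 254 238 218  62 102 102 100  99  97  93  93  89  86 126 140 138]
 [123 123 187 255 159 113 117  78  51  77 104 118  97  96  93  91  88  97 144 141 140]
 [122 126 231 251 112 122 160  70  55
[... 307 characters left out ...]
71]
 [125 123 121 125 226 196 117 153  81  51  55  52  51  75  64  72 168  61  65  67  65]
 [124 124 123 120 125 229 226 121 172 119  81  77 105 112  62  71 161  85  64  66  49]
 [124 124 124 123 120 122 198 255 171 121 120  97  84  60  62  93 165  85  63  67 115]
 [125 124 124 124 123 121 118 127 239 255 170  97  99  72 119 175 139  60  63  70 132]
 [124 124 124 124 124 124 122 121 118 114 180 167 168 193 170 130  68  73  64  73 158]
 [124 123 123 123 124 124 125 124 123 123  66  68  68  69  69  71  74  75  74  89 152]
 [123 122 121 121 122 124 125 123 125 125  69  73  74  74  74  74  75  74  73  86 156]
 [124 128 230 173 117 122 123 124 124 125  69  72  74  75  75  75  74  74  75 130 154]]
```

```bash
python3 - <<'E'
import cv2,numpy as np
a=cv2.imread('pics/t_1835.png');b=cv2.imread('pics/t0.png')
A=cv2.resize(a[215:250,310:350],None,fx=10,fy=10,interpolation=2);B=cv2.resize(b[215:250,310:350],None,fx=10,fy=10,interpolation=2)
cv2.imwrite('pics/cmp.png',np.hstack([A,B]))
np.set_printoptions(linewidth=250)
print(cv2.cvtColor(a,6)[220:238,320:342])
E
```

```text
[[109 109 109 109 108 108 109 120 143 164 182 188 183 176 171 158 135 114 112 130 139 114]
 [109 109 109 108 108 108 109 113 126 143 163 169 161 151 142 132 118 107 112 136 152 128]
 [108 109 108 108 109 110 113 120 132 145 155 156 148 138 126 117 110 108 113 134 152 130]
 [109 108 108 109 113 120 130 147 164 177 180 176 173 164 148 130 116 110 111 122 133 120]
 [109 109 108 113 127 149 164 173 182 190 190 187 188 190 181 162 137 118 111 114 122 121]
 [108 109 111 123 154 179 185 173 161 158 158 156 164 178 191 189 166 135 115 113 124 130]
 [108 109 116 142 178 190 176 153 138 132 128 124 128 143 169 189 184 152 121 114 125 130]
 [108 111 126 161 187 179 151 133 128 122 115 108 105 110 132 161 171 149 121 112 116 116]
 [109 113 140 178 186 161 133 120 111 103  96  91  86  84  92 113 129 123 110 107 109 105]
 [109 116 152 191 184 147 118 101  88  83  80  74  70  67  67  73  85  91  94 100 104 104]
 [109 117 156 194 182 137 103  80  67  65  63  61  58  58  58  60  66  75  83  91  97 100]
 [109 116 152 189 178 132  88  64  57  56  56  57  59  61  64  67  70  73  80  88  91  94]
 [108 114 141 172 167 127  83  61  58  63  65  68  73  77  79  82  82  82  88  98  97  92]
 [106 108 121 144 145 118  86  70  72  76  80  83  87  90  92  92  92  89  97 109 104  90]
 [ 98  95  97 110 119 110  91  79  84  88  91  93  95  95  96  96  96  92  95 103  99  84]
 [ 86  83  82  87  98 101  88  81  88  93  95  96  95  96  95  96  96  92  90  96  96  86]
 [ 79  76  78  80  85  86  78  77  86  92  95  95  93  93  93  94  94  93  93  99 104  95]
 [ 73  72  74  75  74  73  69  74  81  87  92  93  92  93  95  99 101 103 107 114 118 107]]
```

View pics/cmp.png

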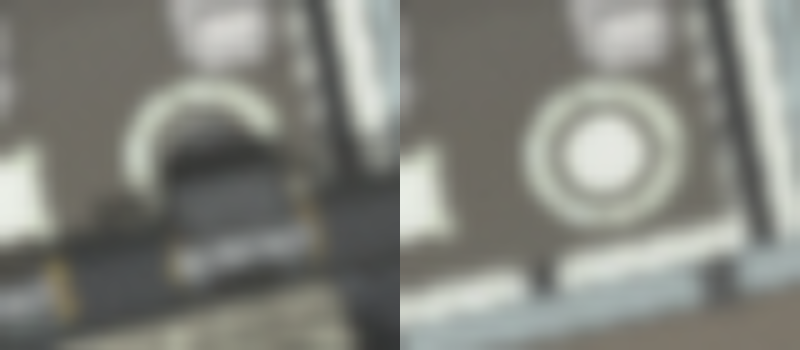

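```bash
python3 - <<'E'
import cv2,numpy as np
P=lambda f:cv2.imread('pics/'+f)
def c(im,x,y,r=14): return cv2.resize(im[y-r:y+r,x-r:x+r],None,fx=14,fy=14,interpolation=cv2.INTER_NEAREST)
a=c(P('s4.png'),300,304);b=c(P('s_1505.png'),348,186)
cv2.imwrite('pics/ft.png',np.hstack([a,b]))
np.set_printoptions(linewidth=250)
print(cv2.cvtColor(P('s_1505.png'),6)[178:194,338:358])
print(cv2.cvtColor(P('s4.png'),6)[296:312,290:312])
E
```

```text
[[137 137 137 137 137 136 136 137 137 138 105  87  69  52  77  99  98  97  86  77]
 [135 136 137 136 137 136 137 138 138 135  94  88  92  73  51  64  88  99  97  93]
 [133 136 137 136 137 136 136 137 138 132  96 101  92  97  85  61  51  51  61  62]
 [132 136 137 137 137 136 136 138 137  94  99 101  93  95  96  95  85  72  60  69]
 [134 136 137 136 137 136 138 139 139  86 100 102 101  99  97  93  95  92  89  97]
 [136 137 137 136 137 137 138 139 122  55 109 102 100  99  96  94  93  88  84 125]
 [137 138 137 137 137 137 139 140  87  47  62 104 100  96  96  93  88  85  92 140]
 [127 135 138 138 137 137 139 103  52  55  57  53  88 100  94  92  85  82 142 138]
 [115 123 126 135 139 140 140  69  73  57  59  55  53  53  62  69 114 142 138 138]
 [115 124 122 121 125 117 122  72  74  58  58  58  56  54  51  74 143 138 137 137]
 [123 121 120 120 120 121  94  68  55  58  59  57  55  54  53 118 140 137 137 137]
 [119 121 173 172 170 117 120  91  54  56  57  57  54  51  75 144 139 137 137 137]
 [234 255 253 235 254 254 255 173  75  56  54  55  51  53 118 141 138 137 137 137]
 [255 158 109 109 108
[... 985 characters left out ...]
1  95 101 106 101 102  97  93  65 108 170 166 163 160 168 254]
 [163 166 168 168 170  86  56  64  84  97  87  86  74  53  50 120 170 165 162 161 227 250]
 [164 167 167 167 168 120  50  55  58  59  59  60  57  54  48 154 169 164 161 166 253 248]
 [166 167 167 167 165 153  78  54  57  60  61  61  57  51  72 173 168 164 161 228 250 247]
 [166 168 168 165 163 171 137  78  67  56  56  57  82  86 133 170 165 161 162 253 248 247]
 [167 167 167 164 163 168 173 137 124 114 115 115 137 144 171 167 165 161 230 251 247 247]
 [167 167 167 163 164 167 169 170 170 169 174 171 169 166 167 166 164 162 250 250 247 247]
 [168 167 165 162 166 167 167 167 165 165 170 167 165 164 166 166 165 160 160 251 248 247]]
```

View pics/ft.png

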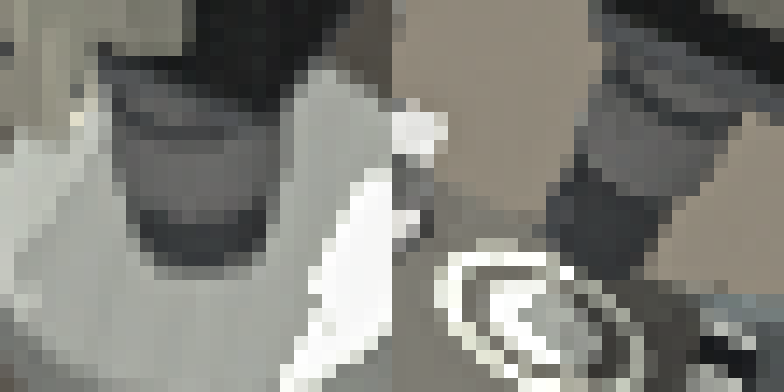

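```bash
python3 - <<'E'
from h import *
import pickle
S,T=pickle.load(open('p.pkl','rb'))
# predicted disc extents
def ext(C,a,b):
    q=proj(S,[C+.01*(np.cos(t)*a+np.sin(t)*b) for t in np.linspace(0,6.28,90)]);return q.min(0),q.max(0),proj(S,[C])
t,f=.379,np.radians(13);n=np.array([-np.sin(t)*np.cos(f),-np.sin(t)*np.sin(f),np.cos(t)]);yb=np.array([-np.sin(f),np.cos(f),0])
print('blk',ext(np.array([.4943-.0001,.2725,.016]),np.array([1,0,0]),np.array([0,1,0])))
print('1505',ext(np.array([.5134,-.0276,.1087]),np.cross(yb,n),yb))
print('now',ext(np.array([.5205,-.0264,.09]),np.cross(yb,n),yb))
E
```

```text
blk (array([295.12250245, 301.12074489]), array([305.23795457, 309.21725499]), array([[300.18194019, 305.12437169]]))
1505 (array([343.92206863, 186.09720113]), array([351.36458949, 191.53908442]), array([[347.65139053, 188.80029741]]))
now (array([340.8240202 , 191.99920043]), array([348.17923762, 197.44819363]), array([[344.5090072 , 194.70571764]]))
```

Call:
{"name": "servo_tool", "arguments": {"plan": [[[-0.1, -0.02, 0.25], [0, 0, 0]], [[-0.2, -0.05, 0.5], [0, 0, 0]], [[-0.29, -0.07, 0.74], [0, 0, 0]], [[-0.26, 0.07, 0.76], [0, 0, 0]], [[-0.24, 0.2, 0.79], [0, 0, 0]], [[-0.24, 0.2, 0.79], [0, 0, 0]]]}}

```text
clock: 19.05
position: [0.4966, -0.0293, 0.1536]
ee_rot: [2.483, 0.286, -1.683]
force: [0.6, -0.7, -4.0]
width: 0.327
```

```bash
python3 f.py -0.0042
```

```text
19.05 [ 0.4966 -0.0293  0.1536] w 0.327 F [ 0.6448 -0.7393 -3.969 ] M [-0.2013  0.6849 -0.0096]
toolx [ 0.3611  0.0841 -0.9287] yaw 13.119461987852183
-0.0042 shift cm [ 0.2242 -0.2136 -0.7888] turn [-0.0089  0.0448 -0.1195] P [ 0.4989 -0.0314  0.1457]
tip [ 0.5198 -0.0239  0.094 ] tilt err deg 0.06260179652689775 along/lat from mark [0.0014 0.0026 0.0038]
[ 0.0652 -0.077  -3.1894] [-4.0045 -2.3204 -2.6327 -2.9726 -3.1601 -3.1862 -2.9878 -2.5769] -2.9801536749147033
```

Now re-press to the same depth (8 mm along −n).

Call:
{"name": "servo_tool", "arguments": {"plan": [[[0.05, 0.01, -0.14], [0, 0, 0]], [[0.11, 0.02, -0.28], [0, 0, 0]], [[0.16, 0.03, -0.41], [0, 0, 0]], [[0.2, 0.05, -0.53], [0, 0, 0]], [[0.24, 0.05, -0.64], [0, 0, 0]], [[0.27, 0.06, -0.72], [0, 0, 0]], [[0.28, 0.07, -0.75], [0, 0, 0]], [[0.28, 0.07, -0.75], [0, 0, 0]], [[0.28, 0.07, -0.75], [0, 0, 0]], [[0.28, 0.07, -0.75], [0, 0, 0]]]}}

```text
clock: 20.45
position: [0.4994, -0.0289, 0.1462]
ee_rot: [2.484, 0.285, -1.683]
force: [-1.5, -1.0, 1.0]
width: 0.325
```

```bash
python3 f.py; python3 look.py; python3 - <<'E'
import cv2,glob,numpy as np
f=sorted(glob.glob('pics/s_*.png'))[-1];print(f)
np.set_printoptions(linewidth=250)
s=cv2.imread(f);print(cv2.cvtColor(s,6)[186:203,335:356]);cv2.imwrite('pics/s_last.png',cv2.resize(s[165:220,320:375],None,fx=10,fy=10,interpolation=2))
E
```

```text
20.45 [ 0.4994 -0.0289  0.1462] w 0.325 F [-1.4906 -1.0286  1.0073] M [-0.3629  0.6591 -0.0843]
toolx [ 0.3612  0.0838 -0.9287] yaw 13.085616787750743
tip [ 0.5226 -0.0236  0.0866] tilt err deg 0.05751602386914297 along/lat from mark [ 0.0013  0.0023 -0.0042]
[-1.0362 -0.9863  0.5228] [0.431  1.0147 0.3944 1.2658 1.6061 1.1121 0.7571 0.9493] 0.9413049868586981
20.85 [ 0.4995 -0.0289  0.1462] w 0.3265 F [-0.1721 -0.4723  0.9127] M [-0.4305  0.6057 -0.1225]
toolx [ 0.3612  0.0839 -0.9287] yaw 13.090009641475469
tip [ 0.5227 -0.0236  0.0866] tilt err deg 0.05866423144592485 along/lat from mark [ 0.0013  0.0023 -0.0042]
tip,mark px [[343.2, 196.2], [344.5, 194.7]]
tip,mark px [[329.1, 229.0], [330.2, 229.8]]
L2085
pics/s_2085.png
[[115 103 115 115 124 126 136 139 116  98  79  51  65  88  99  98  87  74  79  83  82]
 [235  71 116 115 124 124 124 127  95  99  91  82  51  53  73  89  98  95  82  58  76]
 [164  64 115 124 121 121 121 123  95  99  93  97  97  74  52  52  55  58  55 118 119]
 [ 91 114 112 120 121 175 176 182  95 100 102 100 101  94  96  85  70  69 112 143 142]
 [124 122 126 23
[... 415 characters left out ...]
70]
 [124 122 126 230 227 119  82  55  57  60  57  55  52  47  67 117 115  62  67  66  70]
 [124 123 121 125 227 200  95  51  54  56  54  53  58 132  62  72 168  61  66  66  66]
 [124 124 123 120 126 230 230 121  52  54  50  54 103 111  61  69 162  86  65  64  48]
 [125 124 124 123 121 122 199 255 177 123  65  91  85  61  62  93 165  85  64  68 115]
 [125 124 125 124 124 121 118 128 241 255 174 100  99  64 119 176 139  60  63  71 132]
 [124 124 124 124 124 123 123 122 118 110 102 169 168 193 171 131  59  63  64  73 159]
 [124 124 123 123 124 124 124 124 125 124  68  69  68  69  70  71  74  75  64  90 152]
 [124 122 120 120 122 124 124 125 123  68  71  73  74  74  74  74  75  74  64  86 156]]
```

View pics/s_last.png

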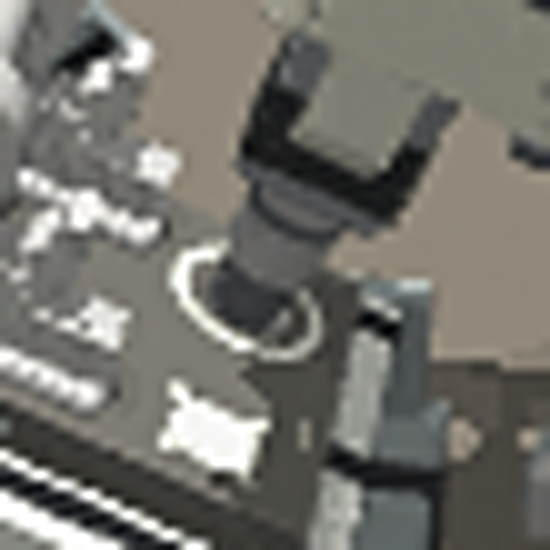

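```bash
python3 - <<'E'
from h import *
import pickle
S,T=pickle.load(open('p.pkl','rb'))
g=cv2.cvtColor(cv2.imread('pics/t_2085.png'),6)[225:255,212:245].astype(float)
w=np.clip((g-185)/40,0,1);Y,X=np.mgrid[225:255,212:245]
c=((w*X).sum()/w.sum(),(w*Y).sum()/w.sum());print(onz(T,c,.016))
print(arm.observe()['dq'].round(4),arm.observe()['clock'])
print(arm.sign_off())
E
```

```text
[0.49363693 0.27114631 0.016     ]
[-0.0011 -0.002   0.0006  0.0013 -0.001  -0.0002  0.0016] 20.95
the job is handed in; nothing more can be done
None
```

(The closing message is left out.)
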